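# One click more on the parts feeder's dial, then start

## Task

Set the parts feeder one step faster and start it: lay a fingertip on the big knurled dial of its control box and turn the dial clockwise, by friction alone, until it clicks into the next detent (one click only), then take the finger off; after that press the round button all the way in and let it come back out. Press gently, pinch and lift nothing, and leave the square button, the small smooth knob and the things standing about as they are.

Things in the scene. Friction and masses are not known exactly. Their poses are not given: they have to be found in the camera images.
- controller: Grey control box fixed to the bench, 170 (x) by 260 (y) by 60 mm high, left or right, turned. Origin at the centre of its underside, z up. On its flat top (z = 60), in its frame: the dial, axis at x = 0, y = +55, in a collar 114 mm across and 8 mm high; and in a row at y = -75 the round button (x = -53), the small smooth knob (x = 0) and the square button (x = +53).
- dial_face (a point): Centre of the flat top face, on the upright axis, of the big knurled black dial: 92 mm across, face 74 mm above the bench and 6 mm above the collar, with a white pointer line. The dial also sinks up to 5 mm on a spring: 3 N to start, then 1 N per mm. A finger pressed 2 to 3 mm down, 28 mm from the axis, and moved on an arc about the axis carries it along.
- dial (a joint): Angle of the big dial, rad, growing clockwise seen from above. Detents at 0, 0.6 and 1.2 (dark ticks on the collar); it starts in the one at 0. About 0.04 N m turns it out of a detent; released between two it snaps to the nearer. Stops at -0.15 and 1.35.
- start_top (a point): Centre of the top of the round black push button (32 mm across), 12 mm above the panel, 72 mm above the bench; it is pressed straight down.
- start (a joint): How far the round button is pushed in, m: 0 out, 0.006 fully in. Springs back; 1.7 N to start, 5 N fully in.
- clear_top (a point): Centre of the top of the square black push button (28 mm wide), 12 mm above the panel. Leave alone.
- clear (a joint): How far the square button is pushed in, m: 0 out, 0.006 fully in.
- trim_top (a point): Centre of the top of the small smooth black knob (24 mm across), 18 mm above the panel. Leave alone.
- trim (a joint): Angle of the small smooth knob, rad, growing clockwise; starts near 0.
- feeder: Vibratory bowl feeder fixed to the bench beside the control box: grey drum with an open steel bowl, 190 mm across, 114 mm high. Origin at the centre of its underside.
- nut: Loose steel collar nut, 24 mm across, 12 mm high, lying on the control box's panel in a corner beyond the dial. Origin at the centre of its underside.
- jar: Loose small jar, 44 mm across, 70 mm high, on the bench at the robot's side of the control box. Origin at the centre of its underside.
- mug: Loose white mug, 76 mm across, 90 mm high. Origin at the centre of its underside.
- driver: Loose screwdriver lying on the bench.
- taperoll: Loose roll core lying flat, 90 mm across, 48 mm high. Origin at the centre of its underside.
- carton: Loose carton, 100 by 130 by 70 mm high. Origin at the centre of its underside.

How it is judged:
On the way, in this order (a step that is already met when the one before it is completed fails the run):
1. the big dial has clicked into the next detent clockwise and the fingers are off the control box, the round button being out (value of joint dial between 0.5 and 0.7 rad and contact force between the fingers and controller below 0.2 N and value of joint start below 0.001 m), for 0.15 s.
2. the round button is pressed all the way in, the dial staying in that detent (value of joint dial between 0.5 and 0.7 rad and value of joint start above 0.0045 m), for 0.02 s.
At the end, for the whole second after the job is handed in: The big dial rests in the detent at 0.6 rad (within 0.1), both buttons are out (within 1 mm), the small knob is within 0.2 rad of 0, and each loose thing is within 20 mm of where it stood (value of joint dial between 0.5 and 0.7 rad and value of joint each of start, clear below 0.001 m and value of joint trim between -0.2 and 0.2 rad and distance of each of nut, jar, mug, driver, taperoll, carton from where it was at the start of the episode below 0.02 m); the robot touches nothing.
It fails at once if the round button is pressed in before the dial is turned to the next detent (value of joint start above 0.003 m and value of joint dial below 0.3 rad).
It fails at once if the square button is pressed (value of joint clear above 0.003 m).
It fails at once if the small smooth knob is turned more than 0.2 rad from 0 (not (value of joint trim between -0.2 and 0.2 rad)).
It fails at once if the control box is pressed or pinched with more than 40 N (contact force between the fingers and controller above 40 N).
It fails at once if a loose thing is lifted, carried or knocked (moved 30 mm) (distance of any of nut, jar, mug, driver, taperoll, carton from where it was at the start of the episode above 0.03 m).
It also fails if it takes over 35 s, if anything falls off the work surface, if the arm or the gripper's body presses on something with over 40 N, if the wrist force passes 120 N, or if a joint passes its speed limit or range.

## Robot

A 7-joint arm with a two-finger parallel gripper is mounted at the origin on the work surface. World frame = base frame: x ahead of the robot, y to its left, z up, the work surface at z = 0. Lengths are in m, angles in rad, forces in N, time in s.
With the tool pointing down it reaches from about 0.35 to 0.9 m from the base axis. Payload 8.1 kg.
Tool frame: the origin (TCP) lies where the fingers leave the gripper's body, on its centre line; the fingertips stand 66 mm ahead of it and the grasp point (between the pads) lies 47 mm ahead of it (arm.tip_reach is the distance from the TCP to the fingertips, in m); z points along the fingers, y is the direction in which the jaws open and shut (so a half turn about z gives the same grasp; the last joint's range is limited). The gripper opens to 92 mm and grips with 3 to 60 N. Pads are 19 mm wide; open, the fingers measure 130 mm over their backs; the gripper's body (75 mm by 190 mm) begins 47 mm behind the grasp point.
Start: joints at [1.068, 0.434, 0.025, 1.573, -0.012, 1.134, -0.075], TCP at [0.243, -0.576, 0.292] pointing down, gripper open.
Joint ranges: [-2.62, 2.62], [-0.44, 2.09], [-1.27, 1.32], [0.08, 2.57], [-1.32, 4.46], [0.12, 2], [-2.74, 2.74]. Speed limits (rad/s): [2.22, 2.22, 3.01, 3.01, 3.14, 3.14, 3.14].

## Interface

Orientations are given as a rotation vector (axis times angle).
In Python, from cell import arm gives the robot as it stands.
- The arm moves only by the tool carry_out, never from a script. Its argument "plan" is a list of rows, each a list of 5 numbers: the shift along the world's x, y, z in cm, then the turn about the world's z in rad, then the finger opening in cm, from 0 to 9.18. In form: [[tx, ty, tz, spin, fingers], ...]. A call has 1 to 20 rows; each row is the pose to reach, as a shift and turn from the pose measured when the call began; what a row does not reach only later rows make up. A row lasts 1/10 s, in which the tool goes at most 50 mm and 8.59 degrees, less where a joint would pass 70% of its speed; a pose out of reach is approached as far as the arm can. A call with a gripper value outside its range is refused whole. The fingers move at their own pace and stop on an object; "squeeze" is the grip in N (left out, the last holds). Time passes only in rows, so rows that repeat a pose let the fingers close. It gives the time, the measured TCP pose, the force and the opening at its end, in the units of the state.
- arm.observe(): the state, without advancing time (a new reading comes with each control period).
- arm.get_image(name): name is "scene" or "top" or "wrist"; returns (picture, depth): 384x512x3 uint8, red, green, blue; 384x512 float32, m along the optical axis (not along the pixel's ray), 0 where there is no reading.
- arm.get_calibration(name): a dict with "intrinsics" (3x3 intrinsics, pixels), "rvec" (rotation vector, rad) and "tvec" (3), from world to camera coordinates, as OpenCV has them; the wrist camera has in their place "tool_from_camera" (4x4, takes a point from camera to tool coordinates, whose origin is the TCP and whose axes are the flange's). Camera axes: x right, y down, z forward; pixel columns grow to the right and rows downward; lengths in m; the calibration is good to about 2 mm. A picture is of the moment at which its call begins: read the wrist's pose just before it. get_calibration takes no time and is no camera call.
- arm.sign_off(): hands the job in, once; it reports no verdict.
The state is a dict: "clock": time; "joints": joint angles; "dq": joint speeds; "joint_efforts": joint torques, N m; "position": TCP position; "ee_rot": TCP orientation; "force": force on the tool from outside, world axes, zero at the start; "ft_torque": the same for the moment, N m; "width": opening from 0.0 (shut) to 1.0 (fully open).
Only numpy, scipy, OpenCV 4.12 (cv2) and the standard library are available. Lean on these libraries where they do the work, as an engineer would, in place of code of your own. Each camera call takes 0.05 s, during which the arm holds its last target. There are 200 camera calls.

## Working session

There is one attempt and no reset: what is moved stays moved. The work goes in short steps, Python scripts to look and compute and a tool call to move; the robot and the scene stay as the last step left them, time stands still between calls to the robot, and variables do not carry over. Pictures are saved under pics/ and viewed, about 8 in all and at most 12, crops included, and the job is handed in when it is done.

Besides the shell and the picture viewer there is one more tool, called after "Request:" as name(argument=value, ...) on one line, values as JSON. carry_out: Moves the arm, as the interface text tells. Its arguments: {"type":"object","properties":{"plan":{"type":"array"},"squeeze":{"type":"number"}},"required":["plan"]}

```bash
mkdir -p pics; cat > h.py <<'E'
import numpy as np, cv2
from cell import arm
def cam(n):
    s=arm.observe()
    c=arm.get_calibration(n); im,d=arm.get_image(n)
    K=np.array(c["intrinsics"],float)
    if n=="wrist":
        T=np.eye(4);T[:3,:3]=cv2.Rodrigues(np.array(s["ee_rot"],float))[0];T[:3,3]=s["position"]
        M=T@np.array(c["tool_from_camera"])
    else:
        W=np.eye(4);W[:3,:3]=cv2.Rodrigues(np.array(c["rvec"],float))[0];W[:3,3]=np.ravel(c["tvec"]);M=np.linalg.inv(W)
    return im,d,K,M
def pts(d,K,M):
    v,u=np.mgrid[:d.shape[0],:d.shape[1]]
    P=np.stack([(u-K[0,2])/K[0,0]*d,(v-K[1,2])/K[1,1]*d,d],-1)
    return P@M[:3,:3].T+M[:3,3]
def proj(p,K,M):
    q=np.linalg.inv(M)@np.append(p,1); q=K@q[:3]; return q[:2]/q[2]
def save(n,im,s=1.5): cv2.imwrite("pics/"+n,cv2.resize(im[:,:,::-1],None,fx=s,fy=s))
E
python3 - <<'E'
from h import *
print(arm.observe())
for n in("top","scene"):
    im,d,K,M=cam(n); save(n+"1.png",im); np.savez("pics/"+n+".npz",im=im,d=d,K=K,M=M); print(n,M.round(3).tolist())
E
```

```text
{'clock': 0.0, 'joints': array([ 1.06839294,  0.43520209,  0.02499274,  1.57411866, -0.01159016,
        1.13401727, -0.07509203]), 'dq': array([-4.60535787e-05, -4.61761480e-04, -1.76919874e-03,  3.78435279e-04,
        3.06019083e-04, -1.32092805e-03,  1.42181762e-03]), 'joint_efforts': array([ 1.13246988e-03, -6.67866111e+01,  9.85262878e-01, -3.14458966e+01,
       -6.05530967e-02,  4.31793602e-02,  1.65939350e-04]), 'position': array([ 0.24304938, -0.5753435 ,  0.29144978]), 'ee_rot': array([-3.07755677e+00, -6.23415212e-01,  7.45045015e-04]), 'force': array([0.71401191, 0.51558229, 1.27924834]), 'ft_torque': array([ 0.0027706 , -0.04343742, -0.0157565 ]), 'width': 1.0002446508248501}
top [[-0.03, -0.99, 0.138, 0.425], [-0.999, 0.031, 0.006, -0.086], [-0.011, -0.138, -0.99, 1.137], [0.0, 0.0, 0.0, 1.0]]
scene [[-0.407, 0.651, -0.64, 1.359], [0.913, 0.298, -0.277, 0.258], [0.011, -0.698, -0.716, 0.942], [0.0, 0.0, 0.0, 1.0]]
```

View pics/top1.png

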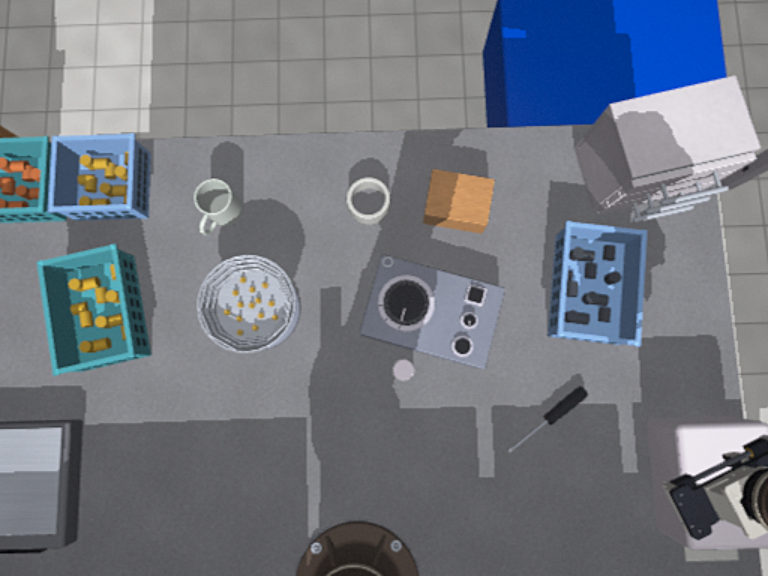

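View pics/scene1.png

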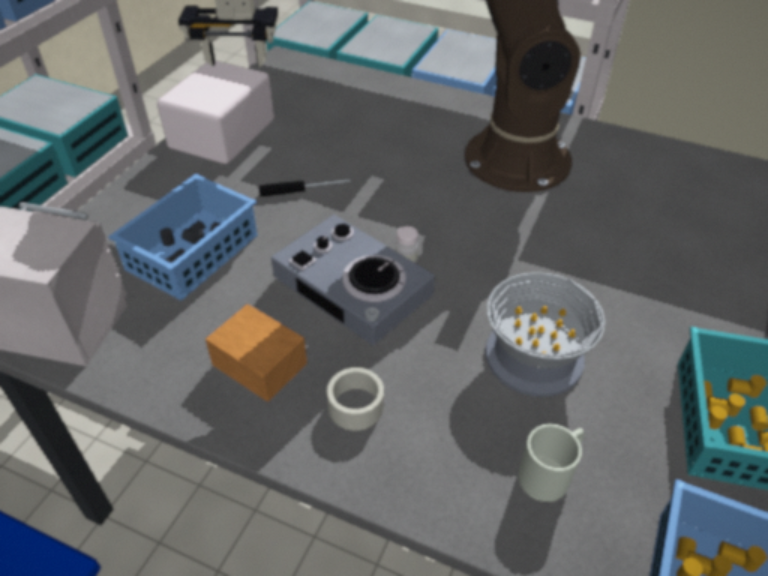

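The top view shows the dial at about (271,201) in native pixels, the round button at (308,231), the knob at (313,213) and the square button at (318,196). The jar is at (269,247) and the nut in the far-left corner. The scene view agrees. Next I'll measure these points in both views.

```bash
python3 - <<'E'
from h import *
est={}
guess={"top":dict(dial=(406,301),start=(462,346),trim=(470,320),clear=(477,294)),"scene":dict(dial=(374,275),start=(343,231),trim=(323,243),clear=(302,260))}
H=dict(dial=.074,start=.072,trim=.078,clear=.072)
for n in guess:
    f=np.load(f"pics/{n}.npz");im,d,K,M=(f[k] for k in("im","d","K","M")); P=pts(d,K,M)
    g=cv2.cvtColor(im,cv2.COLOR_RGB2GRAY)
    for k,(u,v) in guess[n].items():
        u,v=u/1.5,v/1.5
        r=22 if k=="dial" else 8
        m=np.zeros(g.shape,np.uint8);cv2.circle(m,(round(u),round(v)),r,1,-1)
        top=(m>0)&(g<50)
        a=np.median(P[top],0)
        # ray to the given height
        ys,xs=np.nonzero(top); c=np.array([xs.mean(),ys.mean()])
        ray=M[:3,:3]@np.array([(c[0]-K[0,2])/K[0,0],(c[1]-K[1,2])/K[1,1],1]); t=(H[k]-M[2,3])/ray[2]
        print(n,k,top.sum(),c.round(1),"depth med",a.round(4),"ray@h",(M[:3,3]+t*ray).round(4))
    # box panel from depth: z 52..66
    R=P.reshape(-1,3); s=(abs(R[:,2]-.06)<.006)&(R[:,0]>.35)&(R[:,0]<.7)&(R[:,1]>-.33)&(R[:,1]<0.0)
    mk=s.reshape(g.shape).astype(np.uint8)
    nn,lab,st,ce=cv2.connectedComponentsWithStats(mk); b=1+st[1:,4].argmax()
    Q=P[lab==b]; r=cv2.minAreaRect((Q[:,:2]*1000).astype(np.float32)); print(n,"panel",r,"z",np.median(Q[:,2]))
E
```

```text
top dial 464 [270.5 201.1] depth med [ 0.5532 -0.1165  0.0736] ray@h [ 0.5531 -0.1156  0.074 ]
top start 47 [308.  230.6] depth med [ 0.4618 -0.2237  0.0714] ray@h [ 0.4625 -0.2231  0.072 ]
top trim 28 [312.6 212.9] depth med [ 0.5137 -0.2398  0.0775] ray@h [ 0.5137 -0.2384  0.078 ]
top clear 52 [316.9 196.3] depth med [ 0.5645 -0.2545  0.0708] ray@h [ 0.5634 -0.2544  0.072 ]
top panel ((537.0357055664062, -169.25352478027344), (259.994140625, 170.26803588867188), 72.5804443359375) z 0.05954468199573326
scene dial 571 [248.8 183.8] depth med [ 0.5615 -0.1125  0.0743] ray@h [ 0.561  -0.1118  0.074 ]
scene start 51 [227.5 153.1] depth med [ 0.4719 -0.2204  0.072 ] ray@h [ 0.4706 -0.2207  0.072 ]
scene trim 32 [214.3 161.5] depth med [ 0.5242 -0.2366  0.077 ] ray@h [ 0.5242 -0.2349  0.078 ]
scene clear 65 [201.  171.8] depth med [ 0.5713 -0.2519  0.0718] ray@h [ 0.5713 -0.2518  0.072 ]
scene panel ((538.9713134765625, -165.157470703125), (260.8359680175781, 174.71041870117188), 72.52421569824219) z 0.06046919862335759
```

Both views put the panel at z ≈ 0.060, and they agree on the box axes (y axis at 72.6°). From the panel the dial is near (0.554, -0.115). The scene blobs include dial sides, so I trust them less. I'll move over it and check with the wrist camera.

Request:
carry_out(plan=[[2, 3, 0, 0, 0], [4, 7, 0, 0, 0], [6, 11, 0, 0, 0], [8, 15, 0, 0, 0], [10, 19, 0, 0, 0], [12, 22, 0, 0, 0], [14, 25, 0, 0, 0], [16, 28, 0, 0, 0], [18, 32, 0, 0, 0], [20, 35, 0, 0, 0], [22, 39, 0, 0, 0], [24, 42, 0, 0, 0], [26, 44, 0, 0, 0], [26, 44, 0, 0, 0], [26, 44, 0, 0, 0]])

```text
clock: 1.6
position: [0.503, -0.1351, 0.2911]
ee_rot: [-3.077, -0.625, 0.002]
force: [0.2, -0.1, -0.7]
width: 0.004
```

```bash
python3 - <<'E'
from h import *
s=arm.observe();print({k:np.round(s[k],4) for k in("clock","position","ee_rot","force","joints","width")})
im,d,K,M=cam("wrist"); save("w1.png",im); np.savez("pics/w1.npz",im=im,d=d,K=K,M=M); print(M.round(3))
for p in((.5545,-.115,.074),(.464,-.224,.072)): print(proj(np.array(p),K,M)*1.5)
E
```

```text
{'clock': np.float64(1.6), 'position': array([ 0.503 , -0.1351,  0.2911]), 'ee_rot': array([-3.077e+00, -6.255e-01,  2.200e-03]), 'force': array([ 0.2266, -0.0869, -0.6725]), 'joints': array([ 0.3337,  0.2824, -0.2181,  1.8107,  0.068 ,  1.0577, -1.0792]), 'width': np.float64(0.004)}
[[ 0.391 -0.879 -0.274  0.577]
 [-0.92  -0.374 -0.115 -0.103]
 [-0.002  0.297 -0.955  0.384]
 [ 0.     0.     0.     1.   ]]
[386.72771025 160.18571001]
[483.07965952 351.82215467]
```

View pics/w1.png

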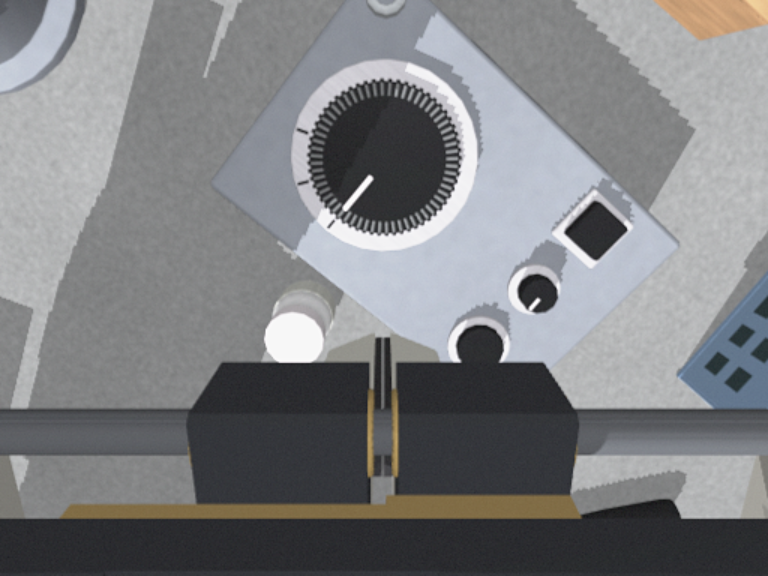

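The wrist view shows the dial face centred at about (385,157) and the round button at (480,347). My predictions were (387,160) and (483,352), so they agree within about 2 mm. The pointer is at the first tick, and the other two ticks lie clockwise of it. Before pressing I'll refine the two points and check how far the finger blocks sit above the tips.

```bash
python3 - <<'E'
from h import *
f=np.load("pics/w1.npz");im,d,K,M=(f[k] for k in("im","d","K","M"));P=pts(d,K,M)
def ray(u,v,h):
    r=M[:3,:3]@np.array([(u/1.5-K[0,2])/K[0,0],(v/1.5-K[1,2])/K[1,1],1]);return M[:3,3]+(h-M[2,3])/r[2]*r
print("dial",ray(385,157,.074),"start",ray(480,347,.072),"trim",ray(538,292,.078),"clear",ray(596,231,.072))
F=P[...,:]; x,y,z=P[...,0],P[...,1],P[...,2]
m=(abs(z-.074)<.0025)&(np.hypot(x-.554,y+.115)<.06)
print("face fit",cv2.minEnclosingCircle((P[m][:,:2]*1000).astype(np.float32)),np.median(z[m]))
for (u,v) in((383,345),(383,360),(300,365),(300,380),(300,400),(450,365),(383,390),(220,365)):
    p=P[int(v/1.5),int(u/1.5)];print((u,v),p.round(4),d[int(v/1.5),int(u/1.5)])
E
```

```text
dial [ 0.55579858 -0.11333068  0.074     ] start [ 0.46637173 -0.22053154  0.072     ] trim [ 0.51713277 -0.23513778  0.078     ] clear [ 0.56562415 -0.25186344  0.072     ]
face fit ((553.4586181640625, -113.05113220214844), 46.06669998168945) 0.07422073664802076
(383, 345) [ 0.5114 -0.1308  0.2324] 0.16549209
(383, 360) [ 0.5109 -0.131   0.242 ] 0.15648814
(300, 365) [ 0.5298 -0.1062  0.2975] 0.09544277
(300, 380) [ 0.5304 -0.107   0.3036] 0.08952505
(300, 400) [ 0.5305 -0.108   0.3097] 0.08380304
(450, 365) [ 0.5407 -0.1321  0.2974] 0.09548535
(383, 390) [ 0.5092 -0.1317  0.2567] 0.14301191
(220, 365) [ 0.3417 -0.0549  0.0004] 0.42474455
```

Dial is at about (0.555, -0.114) and the button at (0.465, -0.222). The finger blocks are well above the tips. I'll hover over the contact point, 28 mm from the axis at bearing 220°.

Request:
carry_out(plan=[[1, 0.1, -1.5, 0.1, 0], [2, 0.2, -4, 0.2, 0], [3.1, 0.3, -7, 0.3, 0], [3.1, 0.3, -10, 0.3, 0], [3.1, 0.3, -12.5, 0.3, 0], [3.1, 0.3, -14, 0.3, 0], [3.1, 0.3, -14.4, 0.3, 0], [3.1, 0.3, -14.4, 0.3, 0], [3.1, 0.3, -14.4, 0.3, 0]])

```text
clock: 2.55
position: [0.5338, -0.1336, 0.148]
ee_rot: [-2.952, -1.075, 0.001]
force: [0.6, -1.0, 0.9]
width: 0.006
```

```bash
python3 - <<'E'
from h import *
s=arm.observe();print({k:np.round(s[k],4) for k in("clock","position","ee_rot","force","joints")})
im,d,K,M=cam("wrist"); save("w2.png",im)
c=np.array([.555,-.114]);p=s["position"];v=p[:2]-c;print(np.hypot(*v),np.degrees(np.arctan2(v[1],v[0])),p[2]-.066)
print(proj(np.array([.555,-.114,.074]),K,M)*1.5)
E
```

```text
{'clock': np.float64(2.55), 'position': array([ 0.5338, -0.1336,  0.148 ]), 'ee_rot': array([-2.9517e+00, -1.0750e+00,  1.3000e-03]), 'force': array([ 0.5668, -1.0201,  0.9158]), 'joints': array([ 0.3301,  0.4954, -0.2485,  1.8988,  0.1693,  0.7684, -0.8842])}
0.028857261829596113 -137.27604802650896 0.08203933143437564
[380.36312961 274.48928501]
```

View pics/w2.png

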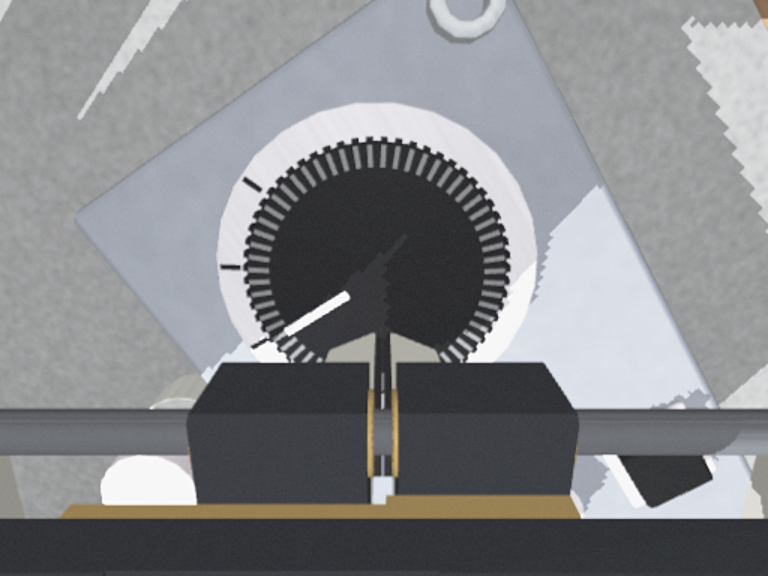

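The dial centre shows at about (378,269), within 2 mm of prediction, and the radius is about 29–30 mm. The finger hovers 8 mm above the face. Descending gently to contact.

Request:
carry_out(plan=[[0.1, 0.1, -0.4, 0, 0], [0.1, 0.1, -0.7, 0, 0], [0.1, 0.1, -0.9, 0, 0], [0.1, 0.1, -1.0, 0, 0], [0.1, 0.1, -1.1, 0, 0], [0.1, 0.1, -1.1, 0, 0]])

```text
clock: 3.2
position: [0.5351, -0.1325, 0.1374]
ee_rot: [2.952, 1.075, -0.0]
force: [-0.6, -0.4, 4.7]
width: 0.008
```

Tip is at z 0.071 with about 4.7 N, which fits a press of about 2.6 mm. Now the clockwise arc of 0.65 rad about (0.556, -0.113), spinning with it.

Request:
carry_out(plan=[[-0.12, 0.14, 0, -0.065, 0], [-0.24, 0.29, 0, -0.13, 0], [-0.34, 0.44, 0, -0.195, 0], [-0.43, 0.6, 0, -0.26, 0], [-0.52, 0.77, 0, -0.325, 0], [-0.58, 0.94, 0, -0.39, 0], [-0.64, 1.12, 0, -0.455, 0], [-0.7, 1.3, 0, -0.52, 0], [-0.74, 1.48, 0, -0.585, 0], [-0.76, 1.66, 0, -0.65, 0], [-0.76, 1.66, 0, -0.65, 0], [-0.76, 1.66, 0, -0.65, 0]])

```text
clock: 4.4
position: [0.5277, -0.1161, 0.1376]
ee_rot: [3.14, 0.08, 0.0]
force: [-0.1, -0.5, 4.7]
width: 0.008
```

```bash
python3 - <<'E'
from h import *
s=arm.observe();print({k:np.round(s[k],4) for k in("clock","position","force","joints")})
im,d,K,M=cam("wrist"); save("w3.png",im)
E
```

```text
{'clock': np.float64(4.4), 'position': array([ 0.5277, -0.1161,  0.1376]), 'force': array([-0.0544, -0.4925,  4.7317]), 'joints': array([ 0.1718,  0.4838, -0.0737,  1.9434,  0.053 ,  0.7158, -1.4536])}
```

View pics/w3.png

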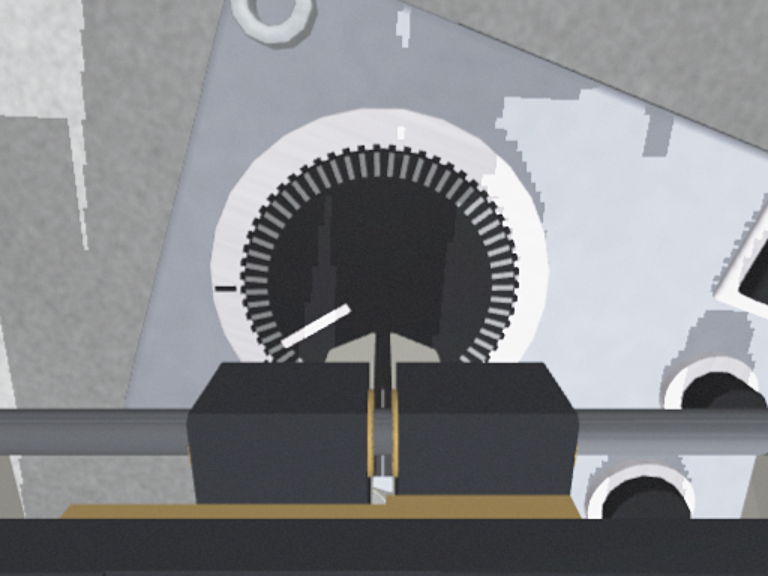

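The pointer has kept its place relative to the finger, so the dial turned about 0.6 rad with it. The remaining visible tick at (226,288) is about 33° further clockwise. I'll lift straight off and hold.

Request:
carry_out(plan=[[0, 0, 0.5, 0, 0], [0, 0, 2, 0, 0], [0, 0, 5, 0, 0], [0, 0, 9, 0, 0], [0, 0, 12, 0, 0], [0, 0, 12, 0, 0], [0, 0, 12, 0, 0]])

```text
clock: 5.15
position: [0.5277, -0.116, 0.2579]
ee_rot: [3.14, 0.08, 0.002]
force: [-0.4, -0.8, -0.2]
width: 0.006
```

```bash
python3 - <<'E'
from h import *
s=arm.observe();print({k:np.round(s[k],4) for k in("clock","position","ee_rot","force","joints")})
im,d,K,M=cam("wrist"); save("w4.png",im); np.savez("pics/w4.npz",im=im,d=d,K=K,M=M)
print(proj(np.array([.556,-.113,.074]),K,M)*1.5,proj(np.array([.465,-.222,.072]),K,M)*1.5)
E
```

```text
{'clock': np.float64(5.15), 'position': array([ 0.5277, -0.116 ,  0.2579]), 'ee_rot': array([3.1402e+00, 8.0300e-02, 1.6000e-03]), 'force': array([-0.3887, -0.8381, -0.1627]), 'joints': array([ 0.1777,  0.3341, -0.0784,  1.8214,  0.0311,  0.9862, -1.4332])}
[380.28672165 215.42606977] [552.0738277  372.22443555]
```

View pics/w4.png

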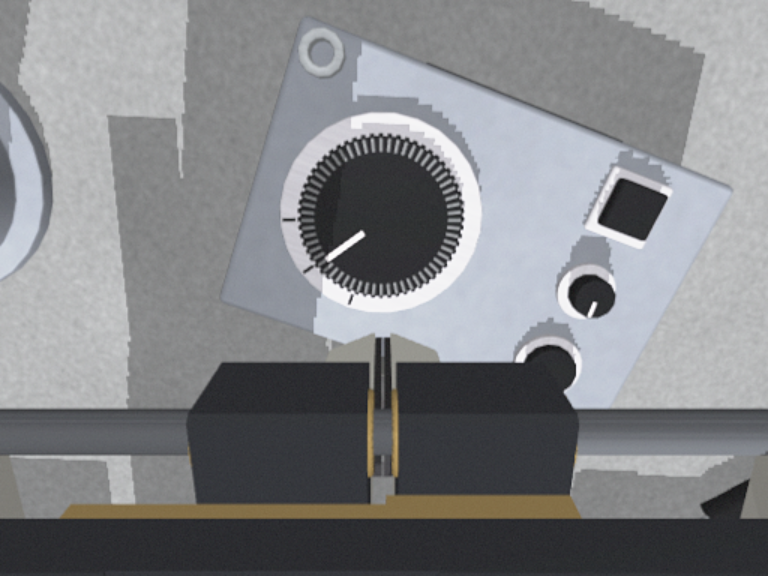

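The pointer sits exactly on the middle tick (308,268), and the dial is released in the next detent. The round button shows at about (550,369). Moving over it.

Request:
carry_out(plan=[[-1.5, -2.5, 0, 0, 0], [-3.5, -6, -1, 0, 0], [-5.5, -9, -4, 0, 0], [-6.2, -10.5, -7, 0, 0], [-6.2, -10.5, -9.5, 0, 0], [-6.2, -10.5, -10.5, 0, 0], [-6.2, -10.5, -10.5, 0, 0], [-6.2, -10.5, -10.5, 0, 0]])

```text
clock: 6.0
position: [0.4657, -0.2204, 0.1522]
ee_rot: [-3.14, -0.082, 0.001]
force: [0.3, 0.2, -0.2]
width: 0.005
```

```bash
python3 - <<'E'
from h import *
s=arm.observe();print({k:np.round(s[k],4) for k in("clock","position","ee_rot","force","joints")})
im,d,K,M=cam("wrist"); save("w5.png",im)
for p in((.556,-.113,.074),(.466,-.2215,.072),(.517,-.236,.078)): print(proj(np.array(p),K,M)*1.5)
E
```

```text
{'clock': np.float64(6.0), 'position': array([ 0.4657, -0.2204,  0.1522]), 'ee_rot': array([-3.1403e+00, -8.2100e-02,  1.4000e-03]), 'force': array([ 0.2731,  0.166 , -0.1826]), 'joints': array([ 0.3685,  0.4293, -0.0398,  1.9934,  0.0253,  0.7203, -1.2052])}
[53.85174929 62.55112661]
[386.84778091 342.11146452]
[439.61671411 210.22784146]
```

View pics/w5.png

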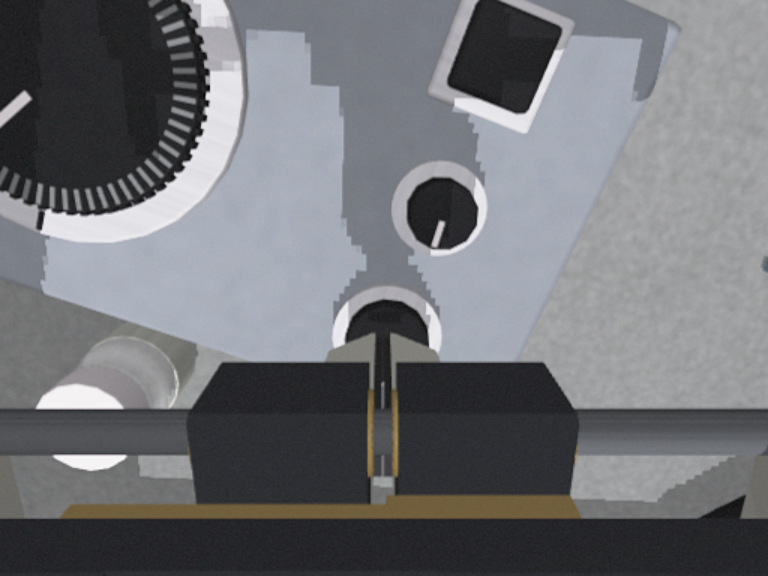

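The button is centred under the finger, at about (387,341), and the knob is clear at (440,210). Pressing fully in (tip to about z 0.066), then back up.

Request:
carry_out(plan=[[0, -0.1, -0.8, 0, 0], [0, -0.1, -1.3, 0, 0], [0, -0.1, -1.6, 0, 0], [0, -0.1, -1.9, 0, 0], [0, -0.1, -2.05, 0, 0], [0, -0.1, -2.1, 0, 0], [0, -0.1, -2.1, 0, 0]])

```text
clock: 6.75
position: [0.4661, -0.2214, 0.1319]
ee_rot: [3.14, 0.082, 0.001]
force: [-0.2, 1.1, 4.8]
width: 0.005
```

Tip is at 0.066 with 4.8 N, so the button is essentially at the end of travel. I'll push slightly further to make sure, then lift.

Request:
carry_out(plan=[[0, 0, -0.08, 0, 0], [0, 0, -0.1, 0, 0]])

```text
clock: 6.95
position: [0.4662, -0.2215, 0.1317]
ee_rot: [3.14, 0.082, 0.001]
force: [-2.9, 0.7, 15.0]
width: 0.004
```

Request:
carry_out(plan=[[0, 0, 0.3, 0, 0], [0, 0, 1, 0, 0], [0, 0, 3, 0, 0], [0, 0, 7, 0, 0], [-0.5, -0.5, 12, 0, 0], [-1, -1, 16, 0, 0], [-1, -1, 16, 0, 0], [-1, -1, 16, 0, 0]])

```text
clock: 7.75
position: [0.4562, -0.2318, 0.2927]
ee_rot: [3.139, 0.081, 0.004]
force: [0.6, -0.1, -0.3]
width: 0.003
```

```bash
python3 - <<'E'
from h import *
s=arm.observe();print({k:np.round(s[k],4) for k in("clock","position","force")})
im,d,K,M=cam("wrist"); P=pts(d,K,M)
for n,c in dict(start=(.466,-.2215),clear=(.565,-.253),trim=(.517,-.236)).items():
    m=np.hypot(P[...,0]-c[0],P[...,1]-c[1])<.008; m&=P[...,2]<.1; print(n,m.sum(),np.median(P[...,2][m]))
tm,td,tK,tM=cam("top")
o=np.load("pics/top.npz")["im"]; cv2.imwrite("pics/f.png",np.hstack([im[:,:,::-1],cv2.resize(tm[:,:,::-1],None,fx=.5,fy=.5)]) if 0 else np.vstack([im[:,:,::-1][:256],tm[100:330,:,::-1]]))
E
```

```text
{'clock': np.float64(7.75), 'position': array([ 0.4562, -0.2318,  0.2927]), 'force': array([ 0.5994, -0.1153, -0.3283])}
start 225 0.07219316697322431
clear 292 0.07234485957852407
trim 259 0.07829772965218101
```

View pics/f.png

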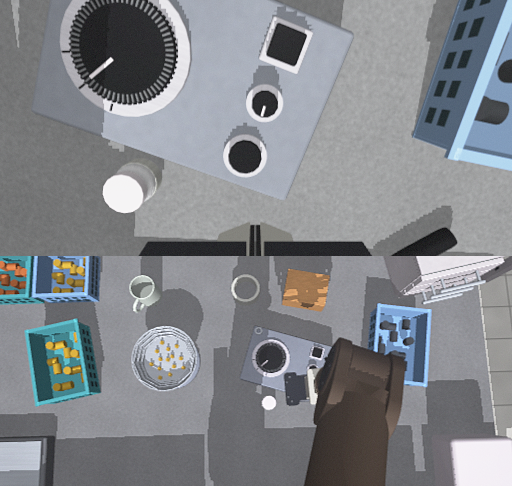

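The force rose sharply to 15 N, so the button hit its stop and was fully in. Now both buttons are back out at z 0.072. The pointer is on the middle tick at about (84,88), and the loose things are unmoved. Handing in.

```bash
python3 -c "
from cell import arm
print(arm.sign_off())"
```

```text
the job is handed in; nothing more can be done
None
```

The dial is one detent faster, the round button has been pressed and released, and the job is handed in at about 8 s on the clock; the hand-in gives no verdict.

- **Dial:** I turned it clockwise through an arc of about 0.65 rad with the closed fingertips, pressing with about 4.7 N. After lifting off, and again at the end, the pointer sat on the middle tick (0.6 rad).
- **Round button:** I pressed it to its stop. The force was 4.8 N near full travel and rose to 15 N on the stop, against the 40 N limit. The wrist camera's depth then read its top at 72.2 mm, so it is back out.
- **Left alone:** The square button reads 72.3 mm, so it is out. The small knob looks unturned, and the loose things I could see stand where they were. In the last pictures only the screwdriver's handle end was in view; the arm never went near it.
- **Disagreement:** The first scene-camera estimates of the dial and buttons were 7 to 11 mm off the top-camera ones, because the dark patches I measured included the sides of the parts. The panel outline and the wrist views agreed to about 2 mm, so I used those.

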